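Hook the box of hinges in from the back of the bench

ROBOT

A 7-joint arm with a two-finger parallel gripper is mounted at the origin on the work surface. World frame = base frame: x ahead of the robot, y to its left, z up, the work surface at z = 0. Lengths are in m, angles in rad, forces in N, time in s.
With the tool pointing down it reaches from about 0.375 to 0.925 m from the base axis. Payload 3.1 kg.
Tool frame: the origin (TCP) lies at the very end of the fingers, on their centre line; the grasp point (between the pads) lies 19 mm behind it; x points along the fingers, y is the direction in which the jaws open and shut, and the axes are right-handed (so a half turn about x gives the same grasp; the last joint's range is limited). The gripper opens to 85 mm and grips with 20 to 120 N. Pads are 22 mm wide; open, the fingers measure 114 mm over their backs; the gripper's body (76 mm by 85 mm) begins 54 mm behind the grasp point. The pads swing forward as they close: fully open they stand 13 mm farther back than shut.
Start: joints at [1.209, 0.383, 0.044, 1.598, -0.018, 1.161, -0.05], TCP at [0.17, -0.628, 0.231] pointing down, gripper open.
Joint ranges: [-2.61, 2.61], [-0.41, 2.15], [-1.48, 1.57], [0, 2.5], [-1.57, 4.71], [0.05, 1.97], [-2.85, 2.85]. Speed limits (rad/s): [2.79, 2.79, 3.14, 3.14, 3.14, 3.14, 3.14].

INTERFACE

Orientations are given as a unit quaternion [x, y, z, w].
In Python, from plant import arm, imaging gives the robot as it stands.
- The arm moves only by the tool drive_tool, never from a script. Its argument "steps" is a list of rows, each an object with "dr": the turn, a rotation vector about the tool's x, y, z in units of 8 degrees (1.0 is 8 degrees), a list of three; "translation": the shift along the tool's x, y, z in units of 0.05 m (1.0 is 0.05 m), a list of three; "fingers": the closure, from -1 (fully open) to 1 (shut), so that 0 is half open. A call has 1 to 20 rows; each row shifts and turns the commanded pose from where the row before left it, along the tool's axes as they then stand; what a row does not reach is not made up. A row lasts 1/10 s, in which the tool goes at most 50 mm and 8.59 degrees, less where a joint would pass 70% of its speed; a pose out of reach is approached as far as the arm can. A call with a number of a shift or a turn outside -1 to 1 is refused whole. A call with a gripper value outside its range is refused whole. The fingers move at their own pace and stop on an object; the grip force is fixed at half the most. Time passes only in rows, so rows that do not move let the fingers close. It gives the time, the measured TCP pose, the force and the opening at its end, in the units of the state.
- arm.state(): the state, without advancing time (a new reading comes with each control period).
- imaging.read_camera(name): name is "side" or "top"; returns a dict with "pixels" (384x512x3 uint8, blue, green, red), "depth" (384x512 float32, m along the optical axis (not along the pixel's ray), 0 where there is no reading), "fx", "fy", "cx", "cy" (pixels), "xyz" and "rotation" of the camera in the world. Camera axes: x right, y down, z forward; pixel columns grow to the right and rows downward; lengths in m; the calibration is good to about 2 mm. A picture is of the moment at which its call begins.
- arm.hand_in(): hands the job in, once; it reports no verdict.
Trained networks look in the newest picture that a camera, given by its name, has taken for a name from the list of things; names that differ only in an ending like _2 or _b are one class to them, and where a whole thing is asked for, a point or a joint stands for the part that bears it (a point fixed in the world has none). Each returns a list of dicts, best first, with "conf" (0 to 1); they miss things now and then, are a little off and sometimes report something else, mostly with a low value. They report only what shows in the picture. A call takes as long as a camera call. They do not tell look-alikes from the thing itself.
- imaging.spot_in(camera, thing): "pixel" ([column, row] in pixels, amid what is visible of it).
- imaging.spot_point(camera, thing): "pixel" ([column, row] in pixels: a listed point, or the origin of a listed thing).
The state is a dict: "clock": time; "qpos": joint angles; "joint_velocities": joint speeds; "effort": joint torques, N m; "eef_pos": TCP position; "tcp_rot": TCP orientation; "force": force on the tool from outside, world axes, zero at the start; "moment": the same for the moment, N m; "opening": finger opening in m.
Only numpy, scipy, OpenCV 4.12 (cv2) and the standard library are available. Lean on these libraries where they do the work, as an engineer would, in place of code of your own. Each camera call takes 0.05 s, during which the arm holds its last target.

TASK

The open box of brass hinges stands out of reach at the back of the bench, beside a like box of steel bolts. Pick up the pull hook by its wooden handle, bring its cross-bar down behind the far side of the hinge box and drag the box with it until it stands wholly on the thin rubber mat, then lay the hook flat on the bench and let go. Do not touch the hinge box with the gripper or arm, do not tip it, and leave the box of bolts where it is.

Things in the scene. Friction and masses are not known exactly. Their poses are not given: they have to be found in the camera images.
- hook: L-shaped pull hook, flat on the bench, 0.2 kg. Origin: underside of the wooden handle at its grip point (balances 12 ahead); z up. Handle: bar 26 mm wide (y), 30 high, x -80 to +60. From it a steel shank (10 mm round, axis at z = 8) runs along +x, away from the robot within 0.5 rad, to x = 190, then turns square left into a cross-bar (same rod, same height) along +y, its end at y = 95.
- hook_bar (a point): middle of the hook's cross-bar: at (190, 45, 8) mm in the hook's frame; same axes as the hook.
- hinge_box: loose open cardboard box full of flat brass leaf hinges, none above its rim: 84 mm deep (x), 100 wide (y), 45 high, 0.5 to 0.75 kg. Origin: centre of its underside, z up; x points away from the robot within 0.2 rad, so its far side is the face at x = +42. At least 80 mm of bench is free beyond it and on its left and right.
- bolt_box: the same kind of cardboard box, same size and frame, filled with round steel bolts; a bystander to the left or right of the hinge box.
- mat: black rubber mat lying on the bench between the robot and the boxes, 220 mm deep (x) by 580 mm wide (y), only 1 mm thick with no step that catches. Origin: its centre, at bench height; x points roughly away from the robot, z up. It does not move.
Not all that is in view belongs to the job. What is shaped like the hinge_box but purple or red is not meant.

How it is judged:
On the way, in this order (a step that is already met when the one before it is completed fails the run):
1. the hook's cross-bar is down behind the far side of the hinge box (x of hook_bar in the frame of hinge_box between 0.042 and 0.12 m and y of hook_bar in the frame of hinge_box between -0.08 and 0.08 m and height (world z) of hook_bar below 0.045 m), for 0.2 s.
2. the hinge box stands on the mat with the cross-bar still behind it (x of hinge_box in the frame of mat between -0.075 and 0.075 m and y of hinge_box in the frame of mat between -0.25 and 0.25 m and x of hook_bar in the frame of hinge_box above 0.03 m and height (world z) of hook_bar below 0.06 m), for 0.1 s.
At the end, for the whole second after the job is handed in: Hinge box upright and still, wholly on the mat (centre within 75 mm of the mat's centre along its depth, 250 mm along its width); hook at rest flat on the bench or mat (within 10 mm of the surface, 0.1 rad of level); bolt box within 20 mm of where it stood (x of hinge_box in the frame of mat between -0.075 and 0.075 m and y of hinge_box in the frame of mat between -0.25 and 0.25 m and height (world z) of hinge_box below 0.008 m and angle between each of hinge_box, hook's own z axis and vertical below 0.1 rad and linear speed of each of hinge_box, hook below 0.02 m/s and height (world z) of hook below 0.01 m and distance of bolt_box from where it was at the start of the episode below 0.02 m); the robot touches nothing.
It fails at once if the gripper or arm touches the hinge box (contact force between any of the fingers, the arm and hinge_box above 0.5 N).
It fails at once if the hinge box is tipped by more than 0.35 rad (angle between hinge_box's own z axis and vertical above 0.35 rad).
It fails at once if the bolt box is pushed more than 20 mm (distance of bolt_box from where it was at the start of the episode above 0.02 m).
It also fails if it takes over 45 s, if anything falls off the work surface, if the arm or the gripper's body presses on something with over 40 N, if the wrist force passes 120 N, or if a joint passes its speed limit or range.

## Working session

There is one attempt and no reset: what is moved stays moved. The work goes in short steps, Python scripts to look and compute and a tool call to move; the robot and the scene stay as the last step left them, time stands still between calls to the robot, and variables do not carry over. Pictures are saved under pics/ and viewed, and the job is handed in when it is done.

Besides the shell and the picture viewer there is one more tool, called after "Emit:" as name(argument=value, ...), one argument or row to a line, values as JSON. drive_tool: Moves the arm, as the interface text tells. Its arguments: {"type":"object","properties":{"steps":{"type":"array","items":{"type":"object","properties":{"dr":{"type":"array","items":{"type":"number"}},"translation":{"type":"array","items":{"type":"number"}},"fingers":{"type":"number"}}}}},"required":["steps"]}

```bash
mkdir -p pics; ls; cat > h.py <<'E'
import numpy as np, cv2
from plant import arm, imaging
def cam(n,save=None):
    c=imaging.read_camera(n)
    if save: cv2.imwrite('pics/'+save,c['pixels'])
    return c
def R_of(c):
    r=np.array(c['rotation'],float)
    if r.shape==(3,3): return r
    from scipy.spatial.transform import Rotation as R
    return R.from_quat(r).as_matrix()
def pt(c,u,v,d=None):
    if d is None: d=c['depth'][int(round(v)),int(round(u))]
    p=np.array([(u-c['cx'])/c['fx']*d,(v-c['cy'])/c['fy']*d,d])
    return R_of(c)@p+np.array(c['xyz'])
def ptz(c,u,v,z):
    r=R_of(c)@np.array([(u-c['cx'])/c['fx'],(v-c['cy'])/c['fy'],1.])
    o=np.array(c['xyz']); return o+r*(z-o[2])/r[2]
def cloud(c):
    H,W=c['depth'].shape
    u,v=np.meshgrid(np.arange(W),np.arange(H)); d=c['depth']
    p=np.stack([(u-c['cx'])/c['fx']*d,(v-c['cy'])/c['fy']*d,d],-1)
    P=p@R_of(c).T+np.array(c['xyz']); P[d==0]=np.nan
    return P
E
python3 - <<'E'
from h import *
s=arm.state(); print({k:np.round(v,3) for k,v in s.items()})
for n in ['top','side']:
    c=cam(n,n+'1.png'); print(n,c['fx'],c['cx'],c['cy'],c['xyz'],np.round(c['rotation'],3).tolist())
    for t in ['hook','hinge_box','bolt_box','mat']:
        for f in (imaging.spot_in,imaging.spot_point):
            for r in f(n,t)[:3]:
                print(t,f.__name__,np.round(r['pixel']),round(r['conf'],2),np.round(pt(c,*r['pixel']),3))
    for r in imaging.spot_point(n,'hook_bar')[:3]: print('bar',r,np.round(pt(c,*r['pixel']),3))
E
```

```text
pics
{'clock': np.float64(0.0), 'qpos': array([ 1.209,  0.384,  0.044,  1.6  , -0.018,  1.161, -0.05 ]), 'joint_velocities': array([ 0.001, -0.   ,  0.   ,  0.002,  0.   ,  0.001,  0.001]), 'effort': array([ 0.0000e+00, -4.3346e+01,  1.0250e+00, -2.4951e+01,  1.1000e-02,
        1.1000e-02,  0.0000e+00]), 'eef_pos': array([ 0.169, -0.627,  0.23 ]), 'tcp_rot': array([-0.701, -0.094,  0.701, -0.092]), 'force': array([-0.302, -0.145,  1.05 ]), 'moment': array([ 0.05 , -0.058, -0.028]), 'opening': np.float64(0.086)}
top 428.4993586031441 254.03140276905415 192.6886684226505 [ 0.49459107 -0.04488987  1.25428361] [-0.706, 0.707, -0.028, 0.033]
hook call [255. 232.] 0.66 [ 0.488 -0.04   0.028]
hook call [253. 244.] 0.65 [ 0.455 -0.033  0.031]
hinge_box call [191. 201.] 0.96 [0.578 0.143 0.037]
hinge_box call [278. 142.] 0.77 [ 0.745 -0.106  0.043]
hinge_box call [386. 242.] 0.76 [ 0.461 -0.408  0.036]
hinge_box call [277. 145.] 0.93 [ 0.738 -0.102  0.043]
hinge_box call [383. 241.] 0.68 [ 0.463 -0.401  0.034]
hinge_box call [195. 199.] 0.67 [0.582 0.129 0.042]
bolt_box call [195. 140.] 0.75
[... 351 characters left out ...]
6, -0.353]
hook call [207. 222.] 0.67 [ 0.457 -0.048  0.02 ]
hook call [202. 226.] 0.65 [ 0.443 -0.045  0.003]
hinge_box call [228. 161.] 0.84 [0.587 0.129 0.037]
hinge_box call [264. 337.] 0.84 [ 0.461 -0.408  0.036]
hinge_box call [316. 202.] 0.83 [ 0.748 -0.116  0.036]
hinge_box call [365. 251.] 0.81 [ 0.782 -0.304  0.037]
hinge_box call [229. 170.] 0.7 [0.577 0.094 0.035]
hinge_box call [316. 207.] 0.62 [ 0.738 -0.131  0.038]
bolt_box call [284. 151.] 0.74 [0.761 0.111 0.033]
bolt_box call [283. 154.] 0.75 [0.753 0.1   0.031]
mat call [246. 229.] 0.95 [ 0.547 -0.1    0.003]
mat call [237. 202.] 0.65 [ 0.561 -0.    -0.   ]
bar {'pixel': [272.1, 201.1], 'conf': 0.81} [ 0.651 -0.044  0.011]
```

View pics/top1.png

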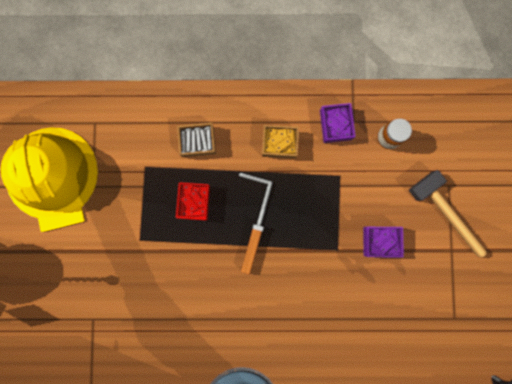

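View pics/side1.png

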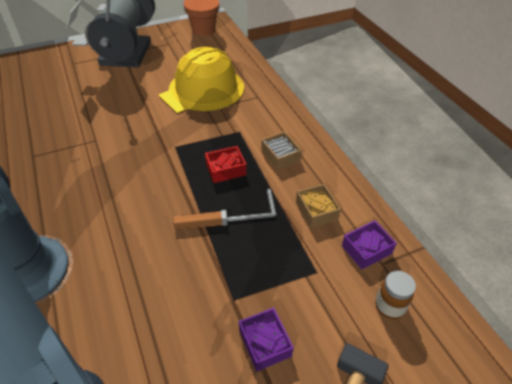

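The top view shows the hinge box (brass contents) at about (281,141) and the bolt box at (197,139). The hook handle is near (253,250), with its corner at (270,183) and bar end at (241,175). The red box at (193,201) and the purple boxes are decoys. Next I'll measure these precisely.

```bash
python3 - <<'E'
from h import *
c=cam('top'); P=cloud(c); im=c['pixels']; hsv=cv2.cvtColor(im,cv2.COLOR_BGR2HSV)
big=cv2.resize(im[110:290,160:360],None,fx=4,fy=4,interpolation=cv2.INTER_CUBIC)[:600,:800]; cv2.imwrite('pics/big.png',cv2.resize(im[120:285,165:355],None,fx=3.6,fy=3.6,interpolation=cv2.INTER_CUBIC))
# boxes by height
for n,(u0,u1,v0,v1) in {'hinge':(255,306,115,165),'bolt':(170,225,115,165),'red':(170,215,175,225),'purp':(315,360,95,150),'handle':(235,265,222,280)}.items():
    Q=P[v0:v1,u0:u1]; m=(Q[...,2]>(0.03 if n!='handle' else .02))
    pts=Q[m]; 
    r=cv2.minAreaRect(pts[:,:2].astype(np.float32)*1000); print(n,m.sum(),np.round(r[0]),np.round(r[1]),round(r[2],1),'zmax',pts[:,2].max().round(3), np.median(pts[:,2]).round(3))
    print(np.round(cv2.boxPoints(r)).tolist())
# rod corner, end, by pixel
for l,u,v,z in [('corner',270.5,183,.013),('end',240,175,.008),('handle near',247,272,.03),('handle far',258,228,.03)]:
    print(l,np.round(ptz(c,u,v,z),3))
m=(hsv[...,2]<50); m[:160]=0;m[255:]=0;m[:,:135]=0;m[:,345:]=0
ys,xs=np.nonzero(m); pts=np.array([ptz(c,x,y,.001)[:2] for x,y in zip(xs,ys)],np.float32)*1000
r=cv2.minAreaRect(pts); print('mat',r, m.sum())
E
```

```text
hinge 778 [ 752. -113.] [100.  85.] 86.6 zmax 0.051 0.037
[[706.0, -160.0], [791.0, -165.0], [797.0, -66.0], [712.0, -61.0]]
bolt 761 [757. 129.] [ 85. 100.] 5.3 zmax 0.051 0.037
[[710.0, 176.0], [720.0, 75.0], [804.0, 83.0], [795.0, 183.0]]
red 792 [578. 138.] [ 85. 100.] 85.4 zmax 0.053 0.038
[[525.0, 99.0], [625.0, 91.0], [632.0, 176.0], [532.0, 184.0]]
purp 816 [ 806. -280.] [101.  85.] 5.8 zmax 0.05 0.038
[[751.0, -243.0], [760.0, -328.0], [861.0, -317.0], [852.0, -232.0]]
handle 453 [441. -31.] [ 27. 139.] 74.0 zmax 0.035 0.029
[[371.0, -24.0], [504.0, -63.0], [512.0, -37.0], [378.0, 1.0]]
corner [ 0.631 -0.085  0.013]
end [0.655 0.004 0.008]
handle near [ 0.377 -0.017  0.03 ]
handle far [ 0.5   -0.048  0.03 ]
mat ((560.4957275390625, 4.315673828125), (572.1287231445312, 213.8109588623047), 86.99344635009766) 12134
```

View pics/big.png

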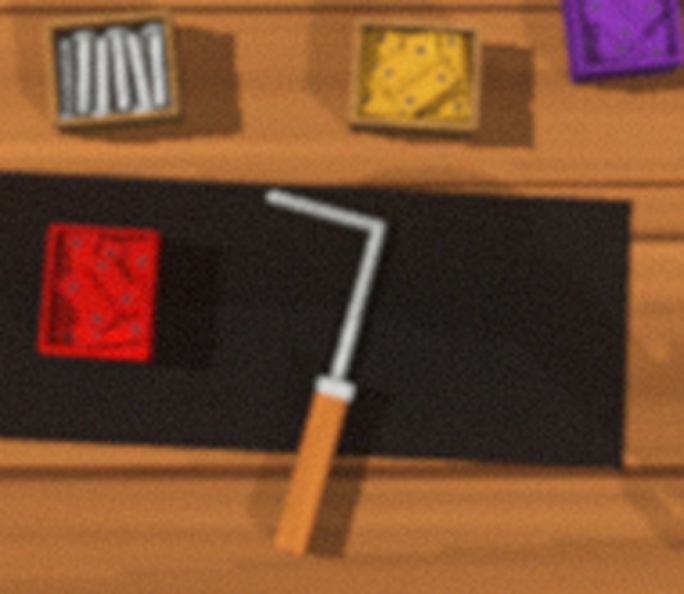

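Measured positions, in mm:

| Item | Position | Yaw |
|---|---|---|
| Hook origin | about (451, -34) | -0.285 |
| Hinge box | (752, -113) | -0.06 |
| Bolt box | (757, 129) | not needed |
| Mat centre | (560, 4) | -0.05 |

The predicted hook corner (633, -87) agrees with the seen corner (631, -85). Next I'll work out the approach in tool axes.

```bash
cat >> h.py <<'E'
from scipy.spatial.transform import Rotation as R
def go(target,yaw):
    """yaw: direction of hook x; tool y is +/- hook y. prints turn then shift (in the turned tool frame)"""
    s=arm.state(); q=R.from_quat(s['tcp_rot']); M=q.as_matrix(); p=np.array(s['eef_pos'])
    hy=np.array([-np.sin(yaw),np.cos(yaw),0]); best=None
    for sg in (1,-1):
        x=np.array([0,0,-1.]); y=sg*hy; D=np.stack([x,y,np.cross(x,y)],1)
        rv=R.from_matrix(M.T@D).as_rotvec()
        if best is None or np.linalg.norm(rv)<np.linalg.norm(best[0]): best=(rv,D)
    rv,D=best
    print('t',round(s['clock'],2),'p',np.round(p,4),'open',round(s['opening'],4),'F',np.round(s['force'],1),'M',np.round(s['moment'],2),'tool y',np.round(M[:,1],3),'tool z',np.round(M[:,2],3),'q7',round(s['qpos'][6],2))
    print('turn units',np.round(rv/np.radians(8),3),'shift units after turn',np.round(D.T@(np.array(target)-p)/.05,3), 'before turn',np.round(M.T@(np.array(target)-p)/.05,3))
E
python3 -c "
from h import *
go([.451,-.034,.12],-.285)"
```

```text
t 1.05 p [ 0.1695 -0.6275  0.2313] open 0.0856 F [-0.2 -0.1 -0.1] M [0.02 0.01 0.02] tool y [ 0.261 -0.965 -0.   ] tool z [-0.965 -0.261 -0.   ] q7 -0.05
turn units [ 3.931 -0.     0.   ] shift units after turn [  2.225 -12.974  -2.065] before turn [ 2.226 -9.991 -8.531]
```

Emit:
drive_tool(
  steps=[
    {"dr": [0.65,0,0],"fingers": -1},
    {"dr": [0.65,0,0],"fingers": -1},
    {"dr": [0.65,0,0],"fingers": -1},
    {"dr": [0.65,0,0],"fingers": -1},
    {"dr": [0.65,0,0],"fingers": -1},
    {"dr": [0.68,0,0],"fingers": -1},
  ],
)

```text
schema error: expected keys dr, translation, fingers
```

Emit:
drive_tool(
  steps=[
    {"translation": [0,-0.3,0],"fingers": -1},
    {"translation": [0,-0.6,0],"fingers": -1},
    {"translation": [0,-0.7,-0.1],"fingers": -1},
    {"translation": [0,-0.7,-0.1],"fingers": -1},
    {"translation": [0,-0.7,-0.1],"fingers": -1},
    {"translation": [0,-0.7,-0.1],"fingers": -1},
    {"translation": [0,-0.7,-0.1],"fingers": -1},
    {"translation": [0,-0.7,-0.1],"fingers": -1},
    {"translation": [0,-0.7,-0.1],"fingers": -1},
    {"translation": [0,-0.7,-0.1],"fingers": -1},
    {"translation": [0,-0.7,-0.1],"fingers": -1},
    {"translation": [0.2,-0.7,-0.1],"fingers": -1},
    {"translation": [0.2,-0.7,-0.1],"fingers": -1},
    {"translation": [0.2,-0.7,-0.1],"fingers": -1},
    {"translation": [0.2,-0.7,-0.2],"fingers": -1},
    {"translation": [0.3,-0.7,-0.2],"fingers": -1},
    {"translation": [0.3,-0.7,-0.2],"fingers": -1},
    {"translation": [0.3,-0.7,-0.2],"fingers": -1},
    {"translation": [0.3,-0.6,-0.1],"fingers": -1},
    {"translation": [0.2,-0.3,0],"fingers": -1},
  ],
)

```text
schema error: expected keys dr, translation, fingers
```

```bash
python3 -c "
from h import *
c=cam('side','s2.png'); cam('top','t2.png')
go([.451,-.034,.006],-.285)"
```

```text
t 1.15 p [ 0.1695 -0.6275  0.2312] open 0.0857 F [ 0.3 -0.3  0.1] M [ 0.05 -0.05 -0.03] tool y [ 0.261 -0.965 -0.   ] tool z [-0.965 -0.261 -0.   ] q7 -0.05
turn units [3.931e+00 0.000e+00 1.000e-03] shift units after turn [  4.505 -12.974  -2.065] before turn [ 4.506 -9.99  -8.531]
```

View pics/s2.png

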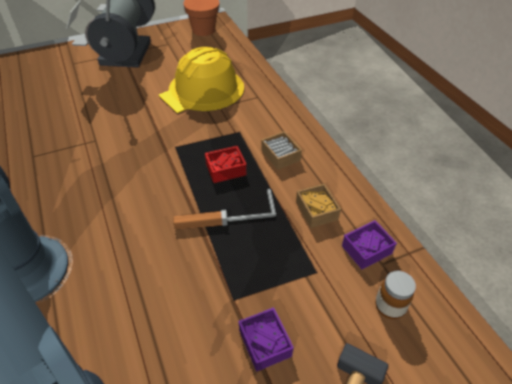

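Both calls were refused because each row needs all three keys, and the view confirms nothing moved. I'll send them again.

Emit:
drive_tool(
  steps=[
    {"dr": [0.65,0,0],"translation": [0,0,0],"fingers": -1},
    {"dr": [0.65,0,0],"translation": [0,0,0],"fingers": -1},
    {"dr": [0.65,0,0],"translation": [0,0,0],"fingers": -1},
    {"dr": [0.65,0,0],"translation": [0,0,0],"fingers": -1},
    {"dr": [0.65,0,0],"translation": [0,0,0],"fingers": -1},
    {"dr": [0.68,0,0],"translation": [0,0,0],"fingers": -1},
  ],
)

```text
clock: 1.75
eef_pos: [0.1695, -0.6275, 0.2313]
tcp_rot: [0.7, -0.102, -0.7, -0.102]
force: [-0.9, 0.7, -0.5]
opening: 0.0856
```

Emit:
drive_tool(
  steps=[
    {"dr": [0,0,0],"translation": [0,-0.3,0],"fingers": -1},
    {"dr": [0,0,0],"translation": [0,-0.6,0],"fingers": -1},
    {"dr": [0,0,0],"translation": [0,-0.7,-0.1],"fingers": -1},
    {"dr": [0,0,0],"translation": [0,-0.7,-0.1],"fingers": -1},
    {"dr": [0,0,0],"translation": [0,-0.7,-0.1],"fingers": -1},
    {"dr": [0,0,0],"translation": [0,-0.7,-0.1],"fingers": -1},
    {"dr": [0,0,0],"translation": [0,-0.7,-0.1],"fingers": -1},
    {"dr": [0,0,0],"translation": [0,-0.7,-0.1],"fingers": -1},
    {"dr": [0,0,0],"translation": [0,-0.7,-0.1],"fingers": -1},
    {"dr": [0,0,0],"translation": [0,-0.7,-0.1],"fingers": -1},
    {"dr": [0,0,0],"translation": [0,-0.7,-0.1],"fingers": -1},
    {"dr": [0,0,0],"translation": [0.2,-0.7,-0.1],"fingers": -1},
    {"dr": [0,0,0],"translation": [0.2,-0.7,-0.1],"fingers": -1},
    {"dr": [0,0,0],"translation": [0.2,-0.7,-0.1],"fingers": -1},
    {"dr": [0,0,0],"translation": [0.2,-0.7,-0.2],"fingers": -1},
    {"dr": [0,0,0],"translation": [0.3,-0.7,-0.2],"fingers": -1},
    {"dr": [0,0,0],"translation": [0.3,-0.7,-0.2],"fingers": -1},
    {"dr": [0,0,0],"translation": [0.3,-0.7,-0.2],"fingers": -1},
    {"dr": [0,0,0],"translation": [0.3,-0.6,-0.1],"fingers": -1},
    {"dr": [0,0,0],"translation": [0.2,-0.3,0],"fingers": -1},
  ],
)

```text
clock: 3.75
eef_pos: [0.4544, -0.03, 0.1209]
tcp_rot: [0.701, -0.098, -0.7, -0.1]
force: [-0.3, -0.5, -1.0]
opening: 0.0857
```

```bash
python3 -c "
from h import *
c=cam('side','s3.png'); cam('top','t3.png')
go([.451,-.034,.006],-.285)"
```

```text
t 3.85 p [ 0.4526 -0.0303  0.1203] open 0.0852 F [-0.5  0.1 -0.2] M [ 0.04 -0.01 -0.01] tool y [-0.276 -0.961 -0.001] tool z [-0.961  0.276  0.003] q7 -1.97
turn units [0.04  0.018 0.008] shift units after turn [2.286 0.081 0.01 ] before turn [2.286 0.084 0.005]
```

View pics/s3.png

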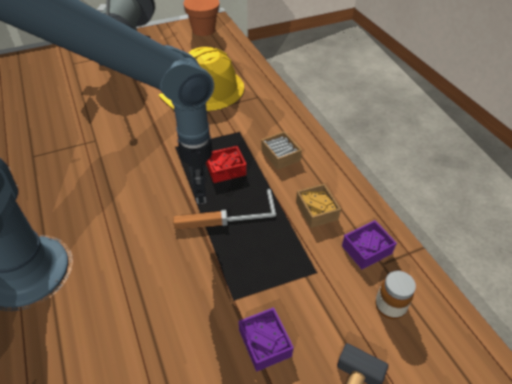

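The gripper is open above the handle at about (200,195), and nothing else has moved. Now I descend and grip.

Emit:
drive_tool(
  steps=[
    {"dr": [0.04,0,0],"translation": [0.2,0.08,0],"fingers": -1},
    {"dr": [0,0,0],"translation": [0.4,0,0],"fingers": -1},
    {"dr": [0,0,0],"translation": [0.4,0,0],"fingers": -1},
    {"dr": [0,0,0],"translation": [0.4,0,0],"fingers": -1},
    {"dr": [0,0,0],"translation": [0.4,0,0],"fingers": -1},
    {"dr": [0,0,0],"translation": [0.3,0,0],"fingers": -1},
    {"dr": [0,0,0],"translation": [0.18,0,0],"fingers": -1},
    {"dr": [0,0,0],"translation": [0,0,0],"fingers": -1},
  ],
)

```text
clock: 4.65
eef_pos: [0.4505, -0.0388, 0.0064]
tcp_rot: [-0.699, 0.104, 0.7, 0.103]
force: [-0.5, 0.5, 0.0]
opening: 0.0856
```

Emit:
drive_tool(
  steps=[
    {"dr": [0,0,0],"translation": [0,0,0],"fingers": 0},
    {"dr": [0,0,0],"translation": [0,0,0],"fingers": 0.3},
    {"dr": [0,0,0],"translation": [0,0,0],"fingers": 1},
    {"dr": [0,0,0],"translation": [0,0,0],"fingers": 1},
    {"dr": [0,0,0],"translation": [0,0,0],"fingers": 1},
    {"dr": [0,0,0],"translation": [0,0,0],"fingers": 1},
    {"dr": [0,0,0],"translation": [0,0,0],"fingers": 1},
    {"dr": [0,0,0],"translation": [0,0,0],"fingers": 1},
  ],
)

```text
clock: 5.45
eef_pos: [0.4531, -0.0368, 0.0082]
tcp_rot: [0.7, -0.102, -0.699, -0.102]
force: [0.5, 1.0, 7.0]
opening: 0.0249
```

```bash
python3 -c "
from h import *
go([.451,-.034,.006],-.285)"
```

```text
t 5.45 p [ 0.4531 -0.0368  0.0082] open 0.0249 F [0.5 1.  7. ] M [0.14 0.06 0.  ] tool y [-0.286 -0.958 -0.001] tool z [-0.958  0.286 -0.002] q7 -2.1
turn units [-0.036 -0.015  0.004] shift units after turn [ 0.044 -0.041  0.056] before turn [ 0.044 -0.041  0.056]
```

The handle is gripped with the opening at 25 mm. I'll lift it gently and check how the hook hangs.

Emit:
drive_tool(
  steps=[
    {"dr": [0,0,0],"translation": [-0.1,0,0],"fingers": 1},
    {"dr": [0,0,0],"translation": [-0.2,0,0],"fingers": 1},
    {"dr": [0,0,0],"translation": [-0.3,0,0],"fingers": 1},
    {"dr": [0,0,0],"translation": [-0.4,0,0],"fingers": 1},
    {"dr": [0,0,0],"translation": [-0.4,0,0],"fingers": 1},
    {"dr": [0,0,0],"translation": [-0.4,0,0],"fingers": 1},
    {"dr": [0,0,0],"translation": [-0.2,0,0],"fingers": 1},
    {"dr": [0,0,0],"translation": [0,0,0],"fingers": 1},
    {"dr": [0,0,0],"translation": [0,0,0],"fingers": 1},
  ],
)

```text
clock: 6.35
eef_pos: [0.4511, -0.0372, 0.1068]
tcp_rot: [-0.699, 0.102, 0.7, 0.102]
force: [-0.3, -0.9, -2.1]
opening: 0.0247
```

```bash
python3 -c "
from h import *
c=cam('side','s4.png'); t=cam('top','t4.png')
go([.618,-.170,.12],-.06)
for n,c in (('side',c),('top',t)):
  for k in imaging.spot_point(n,'hook_bar')[:2]: print(n,k,pt(c,*k['pixel']))
"
```

```text
t 6.45 p [ 0.4506 -0.0371  0.1062] open 0.0245 F [-0.6  0.2 -2.2] M [0.   0.02 0.  ] tool y [-0.286 -0.958  0.   ] tool z [-0.958  0.286  0.003] q7 -1.98
turn units [-1.651e+00  1.800e-02 -1.000e-03] shift units after turn [-0.276  2.453 -3.501] before turn [-0.286  1.589 -3.969]
side {'pixel': [275.7, 180.3], 'conf': 0.65} [ 0.70163208  0.03914033 -0.00449782]
top {'pixel': [259.3, 175.6], 'conf': 0.66} [ 0.64023041 -0.05182272  0.11199684]
```

View pics/s4.png

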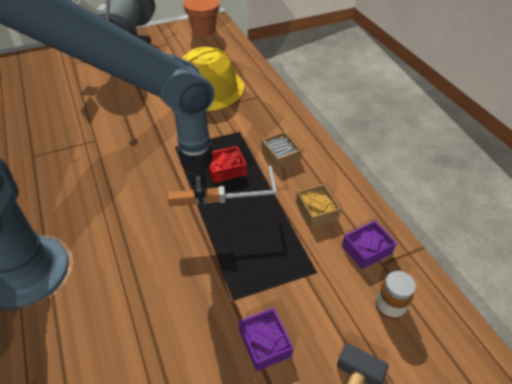

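View pics/t4.png

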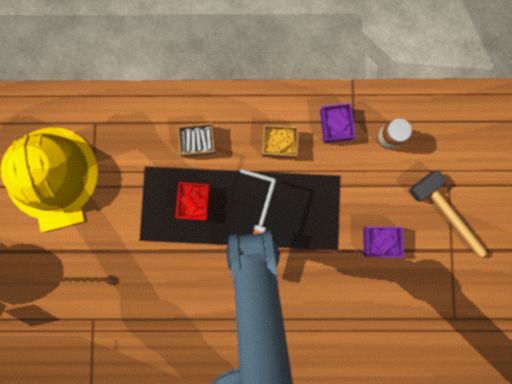

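The hook hangs level (bar top at z ≈ 0.112, as expected) with its yaw unchanged. I'll turn it to the box's yaw and carry it over.

Emit:
drive_tool(
  steps=[
    {"dr": [-0.4,0,0],"translation": [0,0,0],"fingers": 1},
    {"dr": [-0.4,0,0],"translation": [0,0,0],"fingers": 1},
    {"dr": [-0.4,0,0],"translation": [0,0,0],"fingers": 1},
    {"dr": [-0.45,0,0],"translation": [0,0,0],"fingers": 1},
    {"dr": [0,0,0],"translation": [0,0.15,-0.2],"fingers": 1},
    {"dr": [0,0,0],"translation": [0,0.25,-0.35],"fingers": 1},
    {"dr": [0,0,0],"translation": [0,0.25,-0.35],"fingers": 1},
    {"dr": [0,0,0],"translation": [0,0.25,-0.35],"fingers": 1},
    {"dr": [0,0,0],"translation": [0,0.25,-0.35],"fingers": 1},
    {"dr": [0,0,0],"translation": [0,0.25,-0.35],"fingers": 1},
    {"dr": [0,0,0],"translation": [0,0.25,-0.35],"fingers": 1},
    {"dr": [0,0,0],"translation": [0,0.25,-0.35],"fingers": 1},
    {"dr": [0,0,0],"translation": [0,0.25,-0.35],"fingers": 1},
    {"dr": [0,0,0],"translation": [0,0.2,-0.3],"fingers": 1},
    {"dr": [0,0,0],"translation": [0,0.1,-0.2],"fingers": 1},
    {"dr": [0,0,0],"translation": [0,0,0],"fingers": 1},
    {"dr": [0,0,0],"translation": [0,0,0],"fingers": 1},
  ],
)

```text
clock: 8.25
eef_pos: [0.6186, -0.1694, 0.1065]
tcp_rot: [-0.706, 0.021, 0.707, 0.022]
force: [-0.5, 0.2, -1.7]
opening: 0.0249
```

```bash
python3 -c "
from h import *
t=cam('top'); P=cloud(t); 
go([.618,-.170,.014],-.06)
Q=P[100:240,200:330]; m=(Q[...,2]>.085)&(Q[...,2]<.13)
pts=Q[m]; bar=pts[pts[:,0]>.795]; print(m.sum(),len(bar)); print(np.round(bar.min(0),3),np.round(bar.max(0),3),np.round(np.median(bar,0),3))
cv2.imwrite('pics/t5.png',cv2.resize(t['pixels'][90:260,190:350],None,fx=3.5,fy=3.5,interpolation=cv2.INTER_CUBIC))
for (u,v) in [(0,0)]: pass
g=imaging.spot_point('top','hook_bar'); print([(k['pixel'],k['conf'],pt(t,*k['pixel']).round(3)) for k in g[:2]])
Q=P[115:165,255:306]; m=(Q[...,2]>.03)&(Q[...,2]<.06); r=cv2.minAreaRect(Q[m][:,:2].astype(np.float32)*1000); print(r)
"
```

```text
t 8.3 p [ 0.6183 -0.1689  0.1067] open 0.0246 F [ 0.3  0.2 -1.3] M [0.01 0.06 0.01] tool y [-0.06  -0.998 -0.001] tool z [-0.998  0.06   0.002] q7 -1.6
turn units [0.003 0.013 0.006] shift units after turn [1.853 0.023 0.005] before turn [1.853 0.024 0.002]
334 144
[ 0.795 -0.185  0.101] [ 0.813 -0.087  0.115] [ 0.807 -0.139  0.109]
[([290.4, 116.0], 0.57, array([ 0.804, -0.137,  0.109]))]
((751.7296752929688, -113.29138946533203), (100.16697692871094, 85.26161193847656), 86.49870300292969)
```

View pics/t5.png

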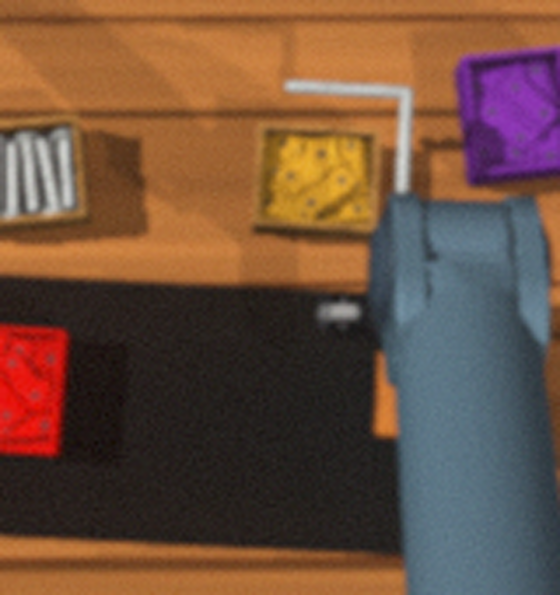

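The bar is at (0.807, -0.139), about 9.5 mm clear of the far face, and the shank is about 12 mm clear of the box's right side. I'll go 6 mm further forward and lower.

Emit:
drive_tool(
  steps=[
    {"dr": [0,0,0],"translation": [0,0,-0.12],"fingers": 1},
    {"dr": [0,0,0],"translation": [0.2,0,0],"fingers": 1},
    {"dr": [0,0,0],"translation": [0.3,0,0],"fingers": 1},
    {"dr": [0,0,0],"translation": [0.3,0,0],"fingers": 1},
    {"dr": [0,0,0],"translation": [0.3,0,0],"fingers": 1},
    {"dr": [0,0,0],"translation": [0.3,0,0],"fingers": 1},
    {"dr": [0,0,0],"translation": [0.25,0,0],"fingers": 1},
    {"dr": [0,0,0],"translation": [0.15,0,0],"fingers": 1},
    {"dr": [0,0,0],"translation": [0.06,0,0],"fingers": 1},
    {"dr": [0,0,0],"translation": [0,0,0],"fingers": 1},
    {"dr": [0,0,0],"translation": [0,0,0],"fingers": 1},
    {"dr": [0,0,0],"translation": [0,0,0],"fingers": 1},
  ],
)

```text
clock: 9.55
eef_pos: [0.626, -0.1704, 0.0153]
tcp_rot: [0.707, -0.021, -0.706, -0.021]
force: [-0.3, 0.0, -2.0]
opening: 0.0246
```

```bash
python3 -c "
from h import *
t=cam('top'); c=cam('side'); P=cloud(t); 
go([.42,-.16,.013],-.06)
Q=P[100:240,200:330]; m=(Q[...,2]>.03)&(Q[...,2]<.06)&(Q[...,0]>.69)&(Q[...,1]>-.172); r=cv2.minAreaRect(Q[m][:,:2].astype(np.float32)*1000); print(r)
cv2.imwrite('pics/t6.png',cv2.resize(t['pixels'][90:260,190:350],None,fx=3.5,fy=3.5,interpolation=cv2.INTER_CUBIC))
cv2.imwrite('pics/s6.png',cv2.resize(c['pixels'][120:290,200:420],None,fx=3.5,fy=3.5,interpolation=cv2.INTER_CUBIC))
for n,cc in (('top',t),('side',c)):
  g=imaging.spot_point(n,'hook_bar'); print([(k['pixel'],k['conf'],pt(cc,*k['pixel']).round(3)) for k in g[:2]])
"
```

```text
t 9.65 p [ 0.6258 -0.1704  0.0151] open 0.0248 F [-0.5 -0.5 -1.5] M [-0.02  0.03  0.  ] tool y [-0.06  -0.998  0.   ] tool z [-0.998  0.06  -0.001] q7 -1.64
turn units [-0.001 -0.01  -0.002] shift units after turn [0.042 0.039 4.12 ] before turn [0.036 0.04  4.12 ]
((755.2102661132812, -21.154403686523438), (284.40557861328125, 87.69807434082031), 88.11727142333984)
[([289.8, 122.2], 0.82, array([ 0.811, -0.143,  0.016]))]
[([341.1, 204.2], 0.95, array([ 0.816, -0.136,  0.02 ]))]
```

View pics/t6.png

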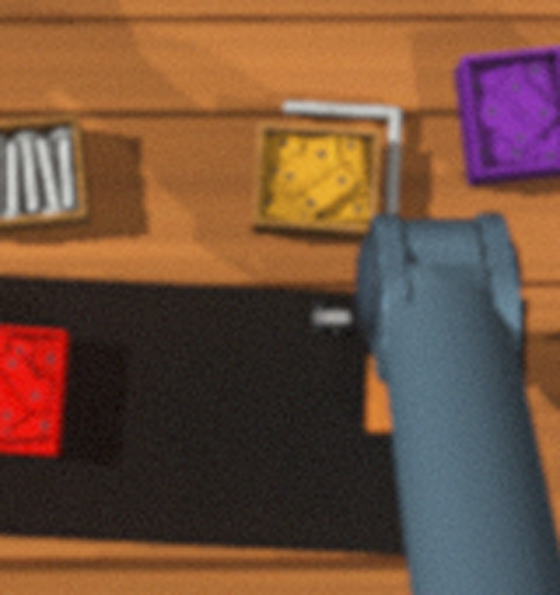

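View pics/s6.png

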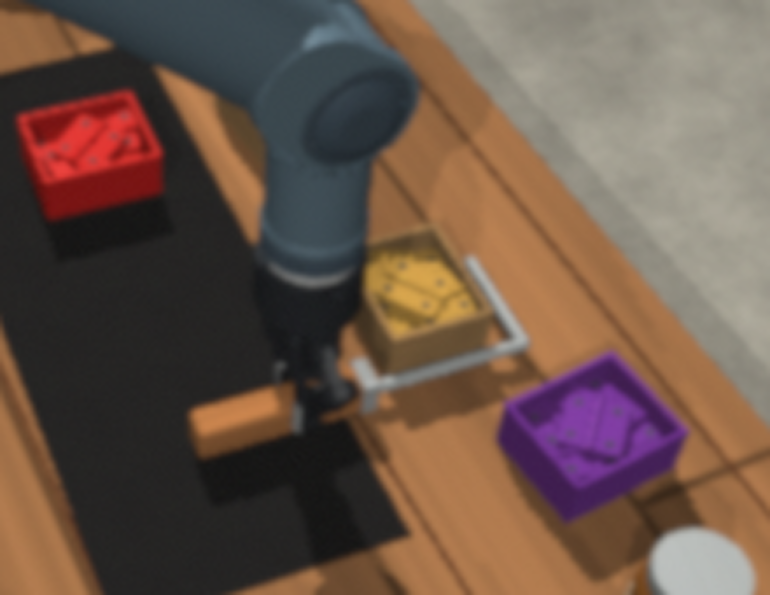

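The bar is down behind the box, with about 15 mm to go before contact. I'll drag slowly along the box axis.

Emit:
drive_tool(
  steps=[
    {"dr": [0,0,0],"translation": [0.05,0,0.05],"fingers": 1},
    {"dr": [0,0,0],"translation": [0,0,0.1],"fingers": 1},
    {"dr": [0,0,0],"translation": [0,0,0.1],"fingers": 1},
    {"dr": [0,0,0],"translation": [0,0,0.1],"fingers": 1},
    {"dr": [0,0,0],"translation": [0,0,0.1],"fingers": 1},
    {"dr": [0,0,0],"translation": [0,0,0.12],"fingers": 1},
    {"dr": [0,0,0],"translation": [0,0,0.14],"fingers": 1},
    {"dr": [0,0,0],"translation": [0,0,0.16],"fingers": 1},
    {"dr": [0,0,0],"translation": [0,0,0.16],"fingers": 1},
    {"dr": [0,0,0],"translation": [0,0,0.16],"fingers": 1},
    {"dr": [0,0,0],"translation": [0,0,0.16],"fingers": 1},
    {"dr": [0,0,0],"translation": [0,0,0.16],"fingers": 1},
    {"dr": [0,0,0],"translation": [0,0,0.14],"fingers": 1},
    {"dr": [0,0,0],"translation": [0,0,0.1],"fingers": 1},
    {"dr": [0,0,0],"translation": [0,0,0.06],"fingers": 1},
    {"dr": [0,0,0],"translation": [0,0,0],"fingers": 1},
  ],
)

```text
clock: 11.35
eef_pos: [0.5341, -0.1648, 0.0118]
tcp_rot: [-0.706, 0.021, 0.707, 0.021]
force: [0.9, -0.3, -0.8]
opening: 0.0242
```

```bash
cat > look.py <<'E'
from h import *
import sys
k=sys.argv[1]
t=cam('top'); c=cam('side'); P=cloud(t)
go([.42,-.16,.013],-.06)
hsv=cv2.cvtColor(t['pixels'],cv2.COLOR_BGR2HSV)
m=(P[...,2]>.025)&(P[...,2]<.06)&(P[...,0]>.45)&(P[...,0]<.85)&(P[...,1]<-.03)&(P[...,1]>-.175)
n,l,st,ce=cv2.connectedComponentsWithStats(m.astype(np.uint8))
i=1+np.argmax(st[1:,4]); r=cv2.minAreaRect(P[l==i][:,:2].astype(np.float32)*1000); print('box?',r)
a=-.0525; d=np.array(r[0])-[560,4]; print('in mat',d@[np.cos(a),np.sin(a)],d@[-np.sin(a),np.cos(a)])
cv2.imwrite(f'pics/t{k}.png',cv2.resize(t['pixels'][90:290,180:360],None,fx=2.9,fy=2.9,interpolation=cv2.INTER_CUBIC))
cv2.imwrite(f'pics/s{k}.png',cv2.resize(c['pixels'][120:290,160:380],None,fx=3.5,fy=3.5,interpolation=cv2.INTER_CUBIC))
for n,cc in (('top',t),('side',c)):
  for q in ('hook_bar','hinge_box'):
    g=imaging.spot_point(n,q); print(n,q,[(np.round(k['pixel']),round(k['conf'],2),pt(cc,*k['pixel']).round(3)) for k in g[:4]])
E
python3 look.py 7
```

```text
t 11.45 p [ 0.5341 -0.1648  0.0116] open 0.0248 F [ 1.2  0.3 -1.6] M [-0.03 -0.4  -0.16] tool y [-0.06  -0.998  0.   ] tool z [-0.998  0.06   0.002] q7 -1.63
turn units [ 0.001  0.011 -0.001] shift units after turn [-0.028  0.041  2.284] before turn [-0.025  0.041  2.284]
box? ((677.9148559570312, -109.12181854248047), (99.92171478271484, 85.30735778808594), 86.77324676513672)
in mat 123.688559536604 -106.77827178543993
top hook_bar [(array([287., 154.]), 0.59, array([ 0.713, -0.131,  0.035]))]
top hinge_box [(array([278., 172.]), 0.92, array([ 0.66 , -0.105,  0.04 ])), (array([380., 242.]), 0.88, array([ 0.461, -0.393,  0.035])), (array([193., 201.]), 0.67, array([0.576, 0.135, 0.045])), (array([336., 121.]), 0.6, array([ 0.807, -0.274,  0.039]))]
side hook_bar [(array([312., 215.]), 0.8, array([ 0.714, -0.151,  0.04 ]))]
side hinge_box [(array([289., 218.]), 0.75, array([ 0.66 , -0.127,  0.027])), (array([228., 167.]), 0.71, array([0.577, 0.106, 0.037])), (array([365., 250.]), 0.64, array([ 0.782, -0.3  ,  0.036])), (array([264., 341.]), 0.56, array([ 0.456, -0.417,  0.04 ]))]
```

View pics/t7.png

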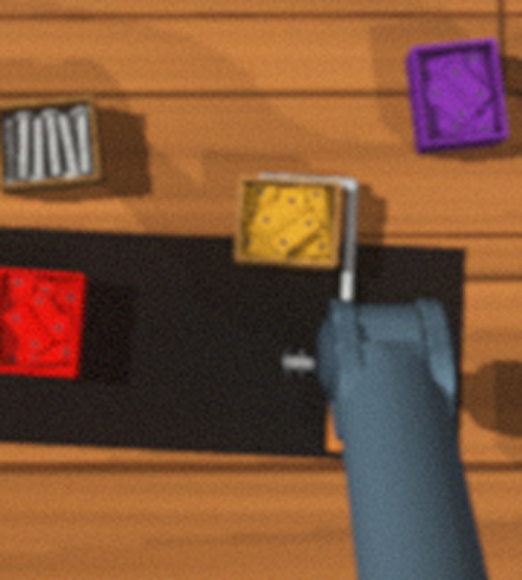

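View pics/s7.png

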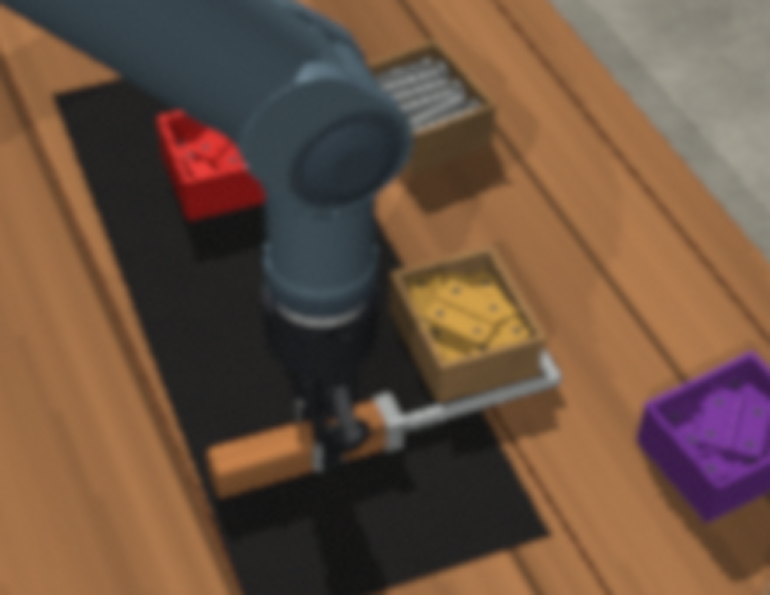

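The box follows squarely (mat x now 124 mm). The bar may be riding up a little, so I'll check the shank and corner heights before going on.

```bash
python3 -c "
from h import *
t=cam('top');P=cloud(t)
for v in range(148,196,3):
  row=P[v,294:305]; print(v,[(round(a[0],3),round(a[1],3),round(a[2],3)) for a in row[row[:,2]>.006]])
"
```

```text
148 []
151 [(np.float64(0.725), np.float64(-0.154), np.float64(0.012)), (np.float64(0.725), np.float64(-0.157), np.float64(0.013)), (np.float64(0.725), np.float64(-0.16), np.float64(0.014)), (np.float64(0.725), np.float64(-0.163), np.float64(0.014)), (np.float64(0.725), np.float64(-0.166), np.float64(0.016)), (np.float64(0.725), np.float64(-0.169), np.float64(0.012)), (np.float64(0.726), np.float64(-0.172), np.float64(0.009)), (np.float64(0.725), np.float64(-0.175), np.float64(0.015)), (np.float64(0.725), np.float64(-0.178), np.float64(0.013))]
154 [(np.float64(0.713), np.float64(-0.152), np.float64(0.033)), (np.float64(0.713), np.float64(-0.156), np.float64(0.031)), (np.float64(0.712), np.float64(-0.158), np.float64(0.036)), (np.float64(0.711), np.float64(-0.16), np.float64(0.041)), (np.float64(0.717), np.float64(-0.166), np.float64(0.01)), (np.float64(0.717), np.float64(-0.169), np.float64(0.011)), (np.float64(0.716), np.float64(-0.171), np.float64(0.017)), (np.float64(0.716), np.float64(-0.174), np.float64(0.016)), (np.float64(0.717), np.float64(-0.178), np.float64(0.011)), (np.fl
[... 3960 characters left out ...]
float64(-0.174), np.float64(0.014))]
190 [(np.float64(0.61), np.float64(-0.165), np.float64(0.012)), (np.float64(0.61), np.float64(-0.167), np.float64(0.017)), (np.float64(0.61), np.float64(-0.17), np.float64(0.017)), (np.float64(0.61), np.float64(-0.173), np.float64(0.016))]
193 [(np.float64(0.573), np.float64(-0.126), np.float64(0.344)), (np.float64(0.573), np.float64(-0.128), np.float64(0.349)), (np.float64(0.573), np.float64(-0.13), np.float64(0.348)), (np.float64(0.573), np.float64(-0.133), np.float64(0.347)), (np.float64(0.573), np.float64(-0.135), np.float64(0.348)), (np.float64(0.573), np.float64(-0.137), np.float64(0.345)), (np.float64(0.573), np.float64(-0.139), np.float64(0.348))]
```

The shank is level, with its top at about 16 mm all along. I'll drag the remaining 120 mm or so.

Emit:
drive_tool(
  steps=[
    {"dr": [0,0,0],"translation": [0,0,0.08],"fingers": 1},
    {"dr": [0,0,0],"translation": [0,0,0.12],"fingers": 1},
    {"dr": [0,0,0],"translation": [0,0,0.16],"fingers": 1},
    {"dr": [0,0,0],"translation": [0,0,0.16],"fingers": 1},
    {"dr": [0,0,0],"translation": [0,0,0.16],"fingers": 1},
    {"dr": [0,0,0],"translation": [0,0,0.16],"fingers": 1},
    {"dr": [0,0,0],"translation": [0,0,0.16],"fingers": 1},
    {"dr": [0,0,0],"translation": [0,0,0.16],"fingers": 1},
    {"dr": [0,0,0],"translation": [0,0,0.16],"fingers": 1},
    {"dr": [0,0,0],"translation": [0,0,0.16],"fingers": 1},
    {"dr": [0,0,0],"translation": [0,0,0.16],"fingers": 1},
    {"dr": [0,0,0],"translation": [0,0,0.16],"fingers": 1},
    {"dr": [0,0,0],"translation": [0,0,0.16],"fingers": 1},
    {"dr": [0,0,0],"translation": [0,0,0.16],"fingers": 1},
    {"dr": [0,0,0],"translation": [0,0,0.12],"fingers": 1},
    {"dr": [0,0,0],"translation": [0,0,0.08],"fingers": 1},
    {"dr": [0,0,0],"translation": [0,0,0.04],"fingers": 1},
    {"dr": [0,0,0],"translation": [0,0,0],"fingers": 1},
    {"dr": [0,0,0],"translation": [0,0,0],"fingers": 1},
  ],
)

```text
clock: 13.6
eef_pos: [0.4165, -0.1577, 0.0117]
tcp_rot: [-0.706, 0.021, 0.707, 0.021]
force: [0.3, -0.2, -1.6]
opening: 0.0245
```

```bash
python3 look.py 8
```

```text
t 13.7 p [ 0.4165 -0.1577  0.0116] open 0.0246 F [ 0.9  0.2 -1.2] M [-0.06 -0.09 -0.11] tool y [-0.06  -0.998 -0.   ] tool z [-0.998  0.06   0.001] q7 -1.57
turn units [-0.001  0.01   0.   ] shift units after turn [-0.028  0.041 -0.073] before turn [-0.028  0.041 -0.073]
box? ((560.0369873046875, -102.30146026611328), (99.7515869140625, 84.08941650390625), 86.4667739868164)
in mat 5.615199668272881 -106.15305626996425
top hook_bar [(array([284., 194.]), 0.7, array([ 0.596, -0.122,  0.033]))]
top hinge_box [(array([277., 208.]), 0.82, array([ 0.557, -0.101,  0.04 ])), (array([334., 122.]), 0.73, array([ 0.804, -0.267,  0.037])), (array([195., 202.]), 0.57, array([0.574, 0.133, 0.032])), (array([382., 241.]), 0.55, array([ 0.464, -0.396,  0.039]))]
side hook_bar [(array([274., 228.]), 0.91, array([ 0.619, -0.125,  0.002]))]
side hinge_box [(array([228., 169.]), 0.76, array([0.573, 0.097, 0.042])), (array([363., 248.]), 0.7, array([ 0.78 , -0.294,  0.035])), (array([262., 342.]), 0.68, array([ 0.452, -0.416,  0.037])), (array([238., 203.]), 0.67, array([ 0.563, -0.005,  0.003]))]
```

View pics/t8.png

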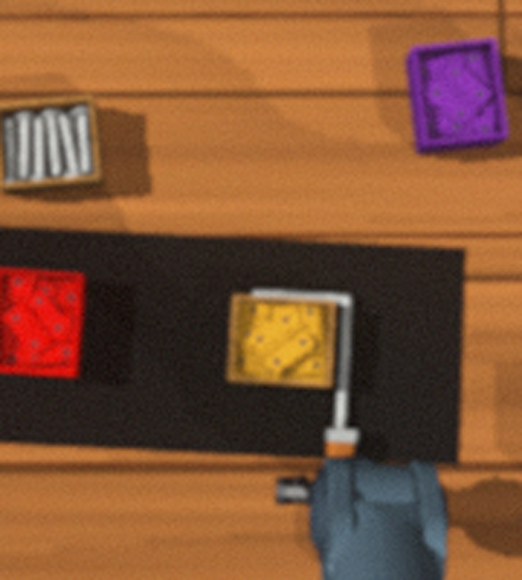

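View pics/s8.png

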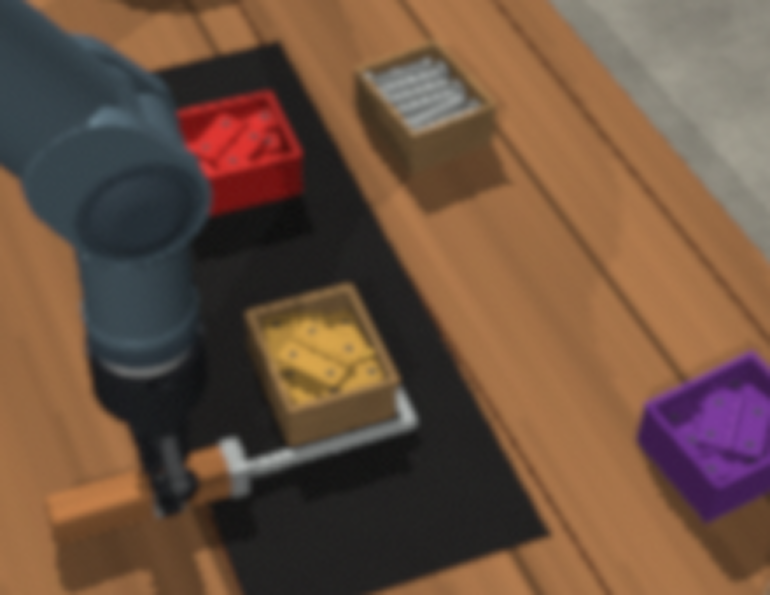

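The box is on the mat at (6, -106) mm in the mat frame, and the bolt box has not moved. I'll ease the bar off the box by 6 mm and lower the hook until it touches.

Emit:
drive_tool(
  steps=[
    {"dr": [0,0,0],"translation": [0,0,-0.06],"fingers": 1},
    {"dr": [0,0,0],"translation": [0,0,-0.06],"fingers": 1},
    {"dr": [0,0,0],"translation": [0.03,0,0],"fingers": 1},
    {"dr": [0,0,0],"translation": [0.03,0,0],"fingers": 1},
    {"dr": [0,0,0],"translation": [0,0,0],"fingers": 1},
    {"dr": [0,0,0],"translation": [0,0,0],"fingers": 1},
  ],
)

```text
clock: 14.5
eef_pos: [0.4227, -0.158, 0.0086]
tcp_rot: [-0.707, 0.021, 0.707, 0.021]
force: [-0.2, 0.3, -1.9]
opening: 0.0251
```

Emit:
drive_tool(
  steps=[
    {"dr": [0,0,0],"translation": [0.03,0,0],"fingers": 1},
    {"dr": [0,0,0],"translation": [0,0,0],"fingers": 1},
    {"dr": [0,0,0],"translation": [0,0,0],"fingers": 1},
  ],
)

```text
clock: 14.8
eef_pos: [0.4229, -0.1581, 0.0082]
tcp_rot: [-0.707, 0.021, 0.707, 0.021]
force: [-3.5, 1.0, 8.1]
opening: 0.0247
```

The upward force of 8 N shows the hook is on the surface. I'll open the fingers and rise.

Emit:
drive_tool(
  steps=[
    {"dr": [0,0,0],"translation": [0,0,0],"fingers": 0.2},
    {"dr": [0,0,0],"translation": [0,0,0],"fingers": -0.2},
    {"dr": [0,0,0],"translation": [0,0,0],"fingers": -0.6},
    {"dr": [0,0,0],"translation": [0,0,0],"fingers": -0.8},
    {"dr": [0,0,0],"translation": [0,0,0],"fingers": -1},
    {"dr": [0,0,0],"translation": [0,0,0],"fingers": -1},
  ],
)

```text
clock: 15.4
eef_pos: [0.423, -0.158, 0.0072]
tcp_rot: [-0.707, 0.021, 0.707, 0.021]
force: [0.2, 0.3, -0.1]
opening: 0.0853
```

Emit:
drive_tool(
  steps=[
    {"dr": [0,0,0],"translation": [-0.1,0,0],"fingers": -1},
    {"dr": [0,0,0],"translation": [-0.2,0,0],"fingers": -1},
    {"dr": [0,0,0],"translation": [-0.4,0,0],"fingers": -1},
    {"dr": [0,0,0],"translation": [-0.5,0,0],"fingers": -1},
    {"dr": [0,0,0],"translation": [-0.5,0,0],"fingers": -1},
    {"dr": [0,0,0],"translation": [-0.5,0,0],"fingers": -1},
    {"dr": [0,0,0],"translation": [-0.4,0,0],"fingers": -1},
    {"dr": [0,0,0],"translation": [-0.2,0,0],"fingers": -1},
    {"dr": [0,0,0],"translation": [0,0,0],"fingers": -1},
    {"dr": [0,0,0],"translation": [0,0,0],"fingers": -1},
  ],
)

```text
clock: 16.4
eef_pos: [0.4225, -0.158, 0.1469]
tcp_rot: [-0.707, 0.021, 0.707, 0.021]
force: [0.7, -0.2, 0.0]
opening: 0.0855
```

```bash
python3 look.py 9; python3 -c "
from h import *
t=cam('top');P=cloud(t)
for n,(u0,u1,v0,v1) in {'bolt':(170,225,115,165)}.items():
    Q=P[v0:v1,u0:u1]; print(cv2.minAreaRect(Q[Q[...,2]>.03][:,:2].astype(np.float32)*1000))
s=cam('side'); P=cloud(s); h=cv2.cvtColor(s['pixels'],cv2.COLOR_BGR2HSV)
m=(P[...,0]>.33)&(P[...,0]<.64)&(abs(P[...,1]+.165)<.03)&(P[...,2]>.006)&(P[...,2]<.06)
Q=P[m]
for a in np.arange(.34,.62,.02):
  q=Q[(Q[:,0]>=a)&(Q[:,0]<a+.02)&(Q[:,1]<-.158)]; print(round(a,2),len(q),np.percentile(q[:,2],90).round(4) if len(q) else None)
"
```

```text
t 16.5 p [ 0.4219 -0.1577  0.1461] open 0.0857 F [-0.5  1.  -0.3] M [ 0.01 -0.06 -0.01] tool y [-0.06  -0.998 -0.001] tool z [-0.998  0.06   0.002] q7 -1.43
turn units [-0.001  0.017  0.006] shift units after turn [2.662 0.048 0.035] before turn [2.662 0.05  0.029]
box? ((560.0209350585938, -102.3264389038086), (99.94271087646484, 84.07857513427734), 86.66959381103516)
in mat 5.600480315247628 -106.1788428477187
top hook_bar [(array([285., 189.]), 0.66, array([ 0.614, -0.127,  0.015]))]
top hinge_box [(array([382., 241.]), 0.94, array([ 0.462, -0.396,  0.041])), (array([274., 209.]), 0.76, array([ 0.554, -0.093,  0.04 ])), (array([190., 200.]), 0.75, array([0.58 , 0.144, 0.038])), (array([337., 121.]), 0.69, array([ 0.807, -0.277,  0.038]))]
side hook_bar [(array([274., 226.]), 0.72, array([ 0.616, -0.127,  0.013]))]
side hinge_box [(array([248., 226.]), 0.87, array([ 0.547, -0.117,  0.037])), (array([228., 165.]), 0.79, array([0.58 , 0.112, 0.041])), (array([264., 343.]), 0.62, array([ 0.455, -0.42 ,  0.037])), (array([367., 250.]), 0.55, array([ 0.79 , -0.3  ,  0.032]))]
((757.0218505859375, 129.72714233398438), (85.46186828613281, 100.58234405517578), 5.441609859466553)
0.34 71 0.0309
0.36 80 0.0306
0.38 80 0.0307
0.4 84 0.0312
0.42 84 0.0312
0.44 89 0.0312
0.46 90 0.0321
0.48 34 0.0286
0.5 28 0.0137
0.52 29 0.0137
0.54 30 0.0149
0.56 27 0.0139
0.58 29 0.0144
0.6 32 0.0149
```

View pics/t9.png

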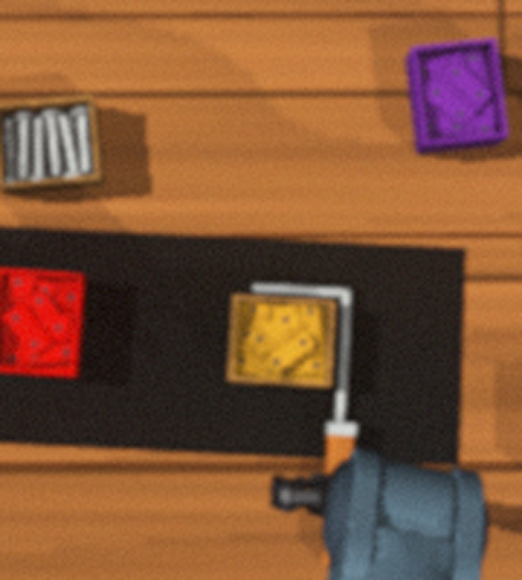

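View pics/s9.png

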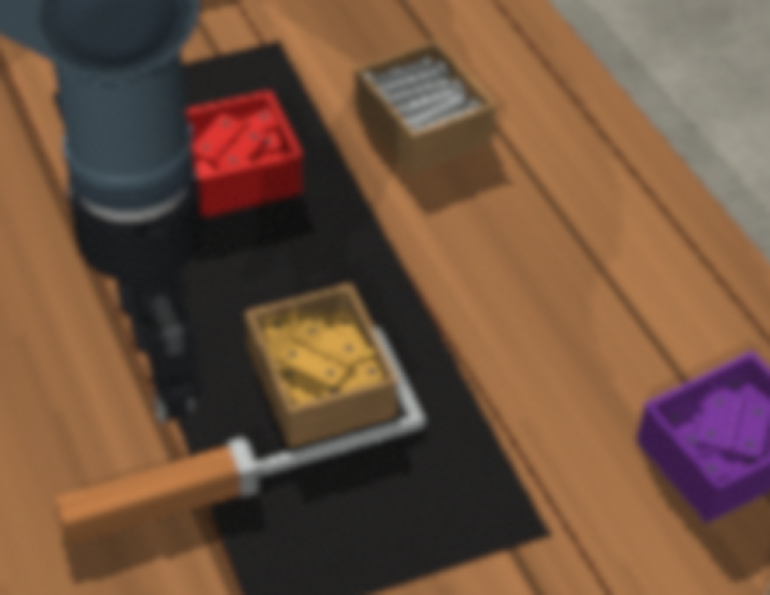

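The gripper is clear and the hook lies flat, with the handle top at about 31 mm and the rod top at about 14 mm. The box stands wholly on the mat and the bolts have not moved. Handing in.

```bash
python3 -c "
from plant import arm
print(arm.hand_in())"
```

```text
the job is handed in; nothing more can be done
None
```

I dragged the hinge box onto the mat with the hook, laid the hook flat and let go, then handed the job in at about 16.6 s of the 45 s allowed. The hand-in gives no verdict, so the result below rests on my own last checks.

- **Hinge box:** it stands upright, wholly on the mat, with its centre about 6 mm from the mat's centre in depth and 106 mm in width. It did not move between release and the last look.
- **Hook:** it lies flat, with the handle top at about 31 mm and the rod top at about 14 mm along its length.
- **Bolt box:** it is within about 1 mm of where it started.
- **Gripper:** it is open and well above everything, with about zero force on it. I saw no contact with the hinge box.

**Failed or disagreed:**
- My first two move calls were refused for missing keys, and nothing moved.
- Mid-drag, the network put the bar at 33–40 mm high. The depth image showed the rod level at about 16 mm, so I took the network's points to lie on the box rim.
- The network also reported the red and purple boxes as hinge boxes. I ruled those out by colour.

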